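# Balance a programming-fixture gate until it holds its angle

## Robot

A 6-joint arm with a two-finger parallel gripper is mounted at the origin on the work surface. World frame = base frame: x ahead of the robot, y to its left, z up, the work surface at z = 0. Lengths are in m, angles in rad, forces in N, time in s.
With the tool pointing down it reaches from about 0.375 to 0.975 m from the base axis. Payload 3.8 kg.
Tool frame: the origin (TCP) lies at the very end of the fingers, on their centre line; the grasp point (between the pads) lies bot.hold_point_z behind it (bot.hold_point_z is the distance from the TCP to the grasp point, in m); z points along the fingers, y is the line along which they close (so a half turn about z gives the same grasp; the last joint's range is limited). The gripper opens to 85 mm and grips with 20 to 120 N. Pads are 22 mm wide; open, the fingers measure 114 mm over their backs; the gripper's body (76 mm by 85 mm) begins 54 mm behind the grasp point. The pads swing forward as they close: fully open they stand 13 mm farther back than shut.
Start: joints at [-1.223, 0.264, 1.604, -0, 1.274, -0.037], TCP at [0.253, -0.626, 0.231] pointing down, gripper open.
Joint ranges: [-2.63, 2.63], [-0.94, 2.18], [0.31, 2.57], [-1.31, 4.45], [0, 2.66], [-2.55, 2.55]. Speed limits (rad/s): [2.57, 2.57, 3.14, 3.14, 3.14, 3.14].

## Interface

Orientations are given as a rotation vector (axis times angle).
In Python, from workcell import bot gives the robot as it stands.
- The arm moves only by the shell command python3 jog.py 'ROWS' [OPENING] [FORCE]. ROWS is a JSON list of rows, 1 to 5 of them, each of 4 numbers: dx, dy, dz in shares of the most that a row can go, 1 being 62.5 mm, then a turn about the tool's z in units of 0.05 rad; each row shifts and turns the commanded pose from where the row before left it, along the tool's axes as they then stand; what a row does not reach is not made up. A row lasts 1/8 s, in which the tool goes at most 0.0625 m and 0.188 rad, less where a joint would pass 70% of its speed; a pose out of reach is approached as far as the arm can. OPENING is the opening from 0.0 (shut) to 1.0 (fully open), set as the command begins (- or left out keeps the last). The fingers move at their own pace and stop on an object; FORCE is the grip in N (left out, the last holds). Time passes only in rows, so rows that do not move let the fingers close. It prints the time, the measured TCP pose, the force, the opening and the grip force at its end. Input that does not fit is refused with a message, and nothing moves.
- bot.read_state(): the state, without advancing time (a new reading comes with each control period).
- bot.read_camera(name): name is "side" or "top"; returns the picture (400x640x3 uint8, red, green, blue); there is no depth.
- bot.camera_info(name): a dict with "intrinsics" (3x3 intrinsics, pixels), "k1" (the pictures are not rectified: a ray, as slopes to the right and down, at radius r is drawn at 1 + k1 r^2 times it, then the intrinsics apply), "extrinsics" (4x4, takes a point from camera to world coordinates). Camera axes: x right, y down, z forward; pixel columns grow to the right and rows downward; lengths in m; the calibration is good to about 2 mm. A picture is of the moment at which its call begins. camera_info takes no time and is no camera call.
- bot.finish_job(): hands the job in; it is judged then, once.
The state is a dict: "time": time; "q": joint angles; "joint_vel": joint speeds; "joint_torque": joint torques, N m; "tool_pos": TCP position; "tcp_rot": TCP orientation; "wrist_force": force on the tool from outside, world axes, zero at the start; "torque": the same for the moment, N m; "width": opening from 0.0 (shut) to 1.0 (fully open); "grip_force": force on a finger pad.
Only numpy, scipy, OpenCV 4.12 (cv2) and the standard library are available. Lean on these libraries where they do the work, as an engineer would, in place of code of your own. Each camera call takes 0.05 s, during which the arm holds its last target. There are 200 camera calls.

## Task

The gate of the bench programming fixture drops when it is let go. Lift it by its knob, feel how it pulls, and slide the balance weight on the rod at its side (towards the hinge makes the gate lighter) until the gate stays where it is put. Prove it: lift the gate to about half open (45 degrees), let go and leave it standing there by itself. Never let the gate drop or fly up, and leave the tools lying about where they are.

Things in the scene. Friction and masses are not known exactly. Their poses are not given: they have to be found in the camera images.
- fixture: The fixture, fixed to the bench: dark box with aluminium top, x -105 to 95, y +-110, 66 mm high, a green board in the nest on top. Origin: on the bench, under its middle; x points from its front (which faces the robot and has the gate's knob) to its back, z up. Two hinge cheeks at the back (x 67 to 103, y +-114 to +-124 mm) reach 127 mm high.
- hinge (a point): Middle of the gate's hinge axis: 85 mm behind the fixture's origin, 105 mm above the bench. The axis runs along the fixture's y. Behind it the gate carries a fixed steel counterweight bar, 180 x 36 x 34 mm, which sinks as the gate opens.
- gate (a joint): Gate angle, rad: 0 shut (level), 0.8 half open (45 deg), stop at 1.05; its front edge rises and goes to the far side. Aluminium frame with clear window, hinge axis to front edge 163, width 188, 10 mm thick, centred on the axis plane. The hinge rubs with 0.08 N m either way and no more: the gate holds only when its weight is balanced to that. How heavy gate and bar are varies and must be felt.
- gate_knob (a point): Centre of the black ball knob, 25 mm across, on a 10 mm stem (30 mm of it bare) in the middle of the gate's front edge, 205 mm from the hinge axis; shut, 105 mm above the bench. The ball turns between pads that close along the fixture's y; grip it lightly (20 to 40 N), a hard grip binds it and hides the load.
- screwdriver: Screwdriver, 190 mm, to the left of the fixture. Leave alone. Origin: middle of its underside.
- cutters: Side cutters, 160 mm, to the right of the fixture. Leave alone. Origin on its underside, at the pivot.
- pliers: Pliers, 190 mm, at the right of the bench. Leave alone. Origin on its underside, at the pivot.
- flux_jar: Small jar, 44 mm across, 45 mm high, left in front of the fixture. Leave alone. Origin: centre of its underside.
- desolder_pump: Desoldering pump, a 24 mm tube 240 mm long, at the left. Leave alone.
- spare_unit: Spare control unit, board in a 150 x 120 mm tray, at the right. Leave alone.
- mallet: Rubber mallet, 280 mm, at the far left. Leave alone.
- weight (a joint): How far the balance weight has been slid towards the hinge, m: 0 at the front end of its rod (147 mm from the hinge axis), 0.095 at the back end. Starts at 0 to 0.008, which leaves the gate too heavy. It stays where left and takes about 11 N to slide. Each 10 mm takes about 0.083 N m (75 to 100 mN m) off the level gate's closing moment; right is between 0.025 and 0.09, to about 12 mm.
- weight_top (a point): Middle of the top face of the balance weight: a steel block 46 (along the rod) x 42 x 56 mm high, 0.77 to 1.02 kg, on a 10 mm rod that runs along the gate's right side, 135 mm to the right of the fixture's middle and in the plane of the gate and its axis. With the gate shut its top is 133 mm above the bench; its upper 23 mm stand free of rod and frame and can be pushed.

How it is judged:
By the outcome, as a careful person would: the job done as asked, in the order asked, and still so for the second after the job is handed in, with the robot touching nothing.
It also fails if it takes over 72 s, if anything falls off the work surface, if the arm or the gripper's body presses on something with over 40 N, if the wrist force passes 120 N, or if a joint passes its speed limit or range.

## Working session

There is one attempt and no reset: what is moved stays moved. The work goes in short steps, Python scripts to look and compute and a shell command to move; the robot and the scene stay as the last step left them, time stands still between calls to the robot, and variables do not carry over. Pictures are saved under pics/ and viewed, at most 10 in all, crops included, and the job is handed in when it is done.

```bash
ls; mkdir -p pics
python3 - <<'E'
from workcell import bot
import cv2
for n in("side","top"):
    cv2.imwrite(f"pics/{n}0.png",bot.read_camera(n)[...,::-1]); i=bot.camera_info(n); print(n,i)
print(bot.hold_point_z,bot.read_state())
E
```

```text
jog.py
pics
workcell.py
side {'intrinsics': array([[382.7247275 ,   0.        , 325.29192232],
       [  0.        , 382.7247275 , 206.65665487],
       [  0.        ,   0.        ,   1.        ]]), 'k1': 0.024525977192861297, 'extrinsics': array([[-0.92975455, -0.23845127,  0.28053069,  0.14827481],
       [-0.36797021,  0.57609651, -0.72987036,  0.9946888 ],
       [ 0.01242576, -0.78182722, -0.62337132,  0.91628228],
       [ 0.        ,  0.        ,  0.        ,  1.        ]])}
top {'intrinsics': array([[433.80055416,   0.        , 327.06251993],
       [  0.        , 433.80055416, 198.4685187 ],
       [  0.        ,   0.        ,   1.        ]]), 'k1': -0.10595431246572606, 'extrinsics': array([[ 0.00185288, -0.97729397,  0.21187985,  0.18197609],
       [-0.99999368, -0.00245354, -0.00257206,  0.04248543],
       [ 0.00303351, -0.21187375, -0.97729234,  1.56161443],
       [ 0.        ,  0.        ,  0.        ,  1.        ]])}
0.0187 {'time': 0.1, 'q': array([-1.22291032e+00,  2.64664225e-01,  1.60524574e+00,  1.24362670e-05,
        1.27370398e+00, -3.69261422e-02]), 'joint_vel': array([-0.00055648, -0.0015119 , -0.00404059, -0.00040134,  0.00210761,
       -0.00026138]), 'joint_torque': array([ 3.76946273e-04, -5.16706252e+01, -3.68590307e+01, -5.51869539e-05,
        6.20955441e-03, -1.54430879e-06]), 'tool_pos': array([ 0.25314411, -0.6250176 ,  0.2300912 ]), 'tcp_rot': array([-3.08165999e+00, -6.00351024e-01,  4.72919189e-04]), 'wrist_force': array([ 0.38240508, -0.0427645 , -0.19293041]), 'torque': array([-0.04310182,  0.02473101,  0.00180163]), 'grip_force': 0.0, 'width': 1.0010265488879582}
5 jog.py
```

View pics/top0.png

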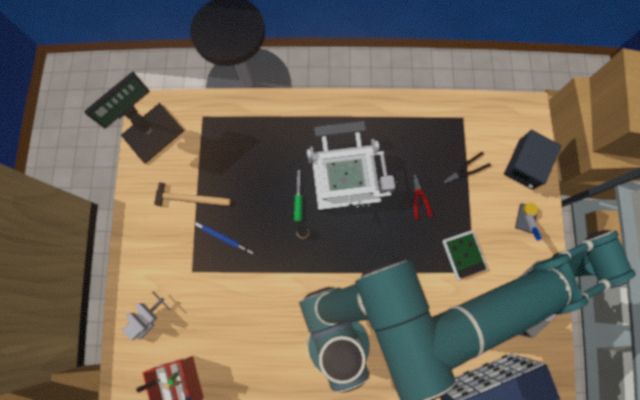

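View pics/side0.png

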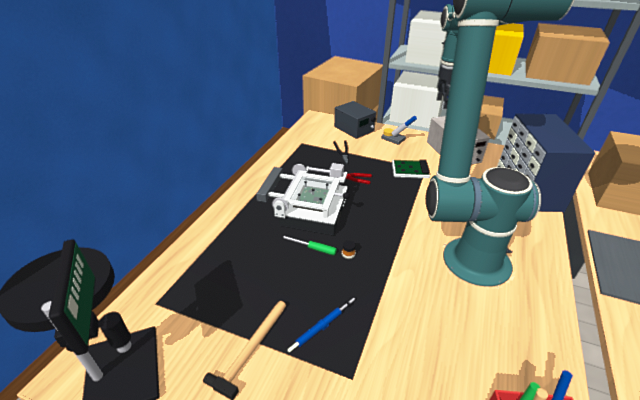

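The top view shows the fixture around (347,175), weight block at (388,183), steel bar at (340,128). In the side view the fixture is around (310,195). I'll enlarge both.

```bash
cat > h.py <<'E'
from workcell import bot
import numpy as np, cv2
from scipy.spatial.transform import Rotation as R
def proj(n,P):
    i=bot.camera_info(n);E=i["extrinsics"];p=(np.atleast_2d(P)-E[:3,3])@E[:3,:3]
    s=p[:,:2]/p[:,2:];s=s*(1+i["k1"]*(s**2).sum(1,keepdims=True));K=i["intrinsics"]
    return s*[K[0,0],K[1,1]]+K[:2,2]
def ray(n,uv):
    i=bot.camera_info(n);E=i["extrinsics"];K=i["intrinsics"]
    d=(np.array(uv)-K[:2,2])/[K[0,0],K[1,1]];s=d.copy()
    for _ in range(20): s=d/(1+i["k1"]*(s@s))
    return E[:3,3],E[:3,:3]@np.r_[s,1]
def onz(n,uv,z):
    c,d=ray(n,uv);return c+d*(z-c[2])/d[2]
def tri(a,b):
    (c1,d1),(c2,d2)=ray("top",a),ray("side",b)
    t=np.linalg.lstsq(np.c_[d1,-d2],c2-c1,rcond=None)[0]
    p,q=c1+t[0]*d1,c2+t[1]*d2;return (p+q)/2,np.linalg.norm(p-q)
E
python3 - <<'E'
import cv2,numpy as np
t=cv2.imread("pics/top0.png")[115:225,290:410];s=cv2.imread("pics/side0.png")[140:240,250:370]
cv2.imwrite("pics/c0.png",cv2.resize(t,None,fx=5,fy=5,interpolation=cv2.INTER_CUBIC))
cv2.imwrite("pics/c1.png",cv2.resize(s,None,fx=6,fy=6,interpolation=cv2.INTER_CUBIC)[:600])
E
```

```text
(no output)
```

View pics/c0.png

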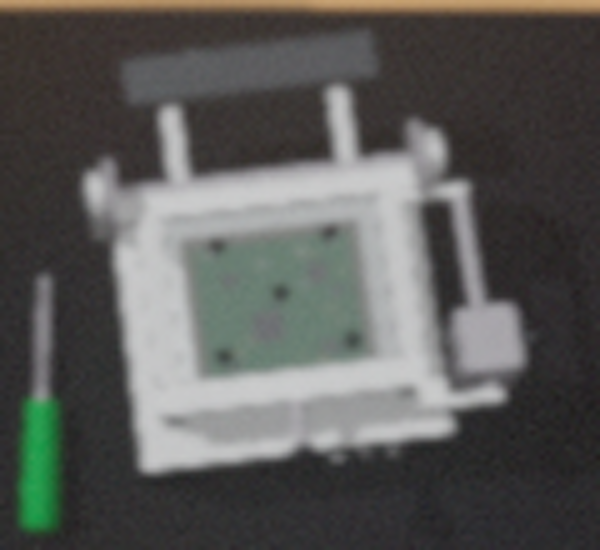

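View pics/c1.png

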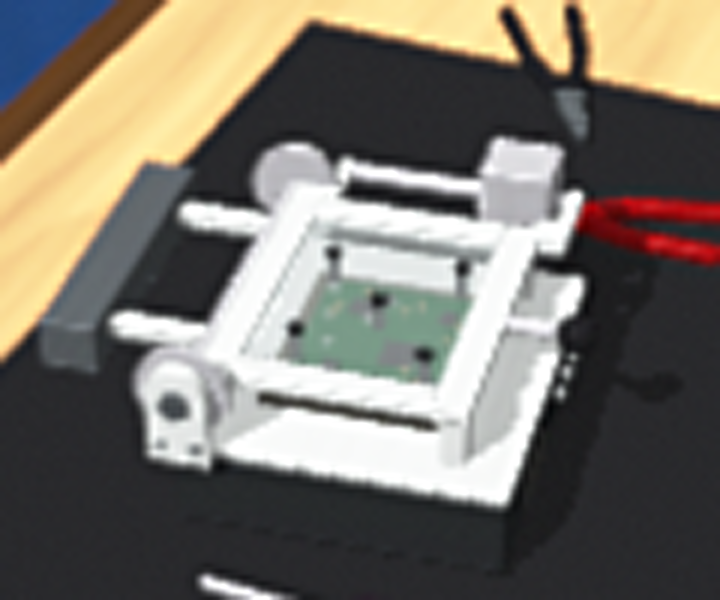

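Crop readings: in the top crop the plate's front corners are at (143,470) and (455,432), and the weight top is at about (489,337). In the side crop the hinge pin is at (173,403), the front-left corner at (505,505), and the weight top at about (524,160). Next I'll fit x, y and yaw to these points.

Run:
```python
from h import *
from scipy.optimize import least_squares
T=lambda u,v:np.array([290+u/5,115+v/5]);S=lambda u,v:np.array([250+u/6,140+v/6])
obs=[("top",T(143,470),(-.105,.11,.066)),("top",T(455,432),(-.105,-.11,.066)),("side",S(505,505),(-.105,.11,.066)),("side",S(173,403),(.085,.124,.105)),
("top",T(489,337),"w"),("side",S(524,160),"w")]
def pts(p):
    x,y,a,s=p;c,d=np.cos(a),np.sin(a);out=[]
    for n,uv,P in obs:
        if P=="w":P=(.085-.147+s,-.135,.133)
        out.append((x+c*P[0]-d*P[1],y+d*P[0]+c*P[1],P[2]))
    return np.array(out)
f=lambda p:np.concatenate([proj(n,w)[0]-uv for (n,uv,_),w in zip(obs,pts(p))])
r=least_squares(f,[.55,0,0.1,0.005]);print(r.x,r.fun.reshape(-1,2).round(2))
for n,uv,P in obs[:2]:print(onz(n,uv,P[2]))
print(tri(obs[4][1],obs[5][1]))
x,y,a,s=r.x
def W(P):return np.array([x+np.cos(a)*P[0]-np.sin(a)*P[1],y+np.sin(a)*P[0]+np.cos(a)*P[1],P[2]])
for P in[(-.12,0,.105),(.085,0,.105),(.085-.147+s,-.135,.133)]:print(W(P),((proj("top",W(P))[0]-[290,115])*5).round(),((proj("side",W(P))[0]-[250,140])*6).round())
# tool axes, yaw
st=bot.read_state();print(R.from_rotvec(st["tcp_rot"]).as_matrix().round(3))
```

```text
[ 0.58716178 -0.02689286  0.12192407  0.00636386] [[-0.38 -0.34]
 [-0.85 -0.06]
 [ 0.33 -1.21]
 [ 0.47 -0.08]
 [-0.12 -0.04]
 [ 0.11 -0.34]]
[0.46833651 0.06817831 0.066     ]
[ 0.49611972 -0.15186018  0.066     ]
(array([ 0.54887858, -0.1683474 ,  0.13090505]), np.float64(0.00022489261826367366))
[ 0.4680526  -0.04148752  0.105     ] [302. 460.] [577. 334.]
[ 0.67153078 -0.01655497  0.105     ] [264. 177.] [246. 279.]
[ 0.54835766 -0.16765727  0.133     ] [488. 337.] [525. 158.]
[[ 0.927  0.375 -0.001]
 [ 0.375 -0.927  0.002]
 [ 0.    -0.002 -1.   ]]
```
Good fit. Yaw 0.122 (front edge direction: atan2((.4961-.4683),.22)=0.126). In side crop, knob should be at (577,334)... black ball unseen against black; shadow at (645,385). There's stem around (505,325) and the white thing at (570,300). Hmm black ball at ~ (577,334)— fine.

The manual's scale: shifts go in shares of 62.5 mm and turns go in units of 0.05 rad. Converting my numbers, -0.03 m is -0.48, 0.131 rad is 2.62.

```bash
python3 jog.py '[[0, 0, -0.48, 2.62], [0, 0, -0.48, 2.62], [0, 0, 0, 0]]' 1.0 25
```

```bash
cat >> h.py <<'E'
X,Y,A=0.58716,-0.02689,0.1219
def W(P):return np.array([X+np.cos(A)*P[0]-np.sin(A)*P[1],Y+np.sin(A)*P[0]+np.cos(A)*P[1],P[2]])
def go(P):
    s=bot.read_state();r=R.from_rotvec(s["tcp_rot"]).as_matrix();print("delta",(r.T@(W(P)-s["tool_pos"])).round(4),"yaw",np.arctan2(r[1,0],r[0,0])-A,s["time"])
E
python3 -c "
from h import *
go((-.12,0,.2));go((-.12,0,.0863))"
```

```text
time: 0.48
tool_pos: [0.2539, -0.6271, 0.2944]
tcp_rot: [3.13, 0.193, 0.002]
wrist_force: [-0.0, 0.5, 1.2]
width: 1.003
grip_force: 0.0
delta [ 0.2844 -0.5553  0.0918] yaw 0.0013881016041776273 0.475
delta [ 0.2843 -0.5559  0.2055] yaw 0.0013881016041776273 0.475
```

To row units: -0.05 m is -0.8, 0.026 m is 0.416.

```bash
python3 jog.py '[[0.416, -0.8, 0, 0], [0.416, -0.8, 0, 0], [0.416, -0.8, 0, 0], [0.416, -0.8, 0, 0], [0.416, -0.8, 0, 0]]' >/dev/null;  python3 jog.py '[[0.416, -0.8, 0, 0], [0.416, -0.8, 0, 0], [0.416, -0.8, 0, 0], [0.416, -0.8, 0, 0], [0.416, -0.8, 0, 0]]'; python3 jog.py '[[0.384, -0.88, 0.64, 0], [0, 0, 0.64, 0], [0, 0, 0, 0]]'; python3 -c "
from h import *
go((-.12,0,.0863))
cv2.imwrite('pics/k.png',cv2.resize(bot.read_camera('side')[130:240,250:400,::-1],None,fx=5,fy=5,interpolation=cv2.INTER_CUBIC))"
```

```text
time: 1.72
tool_pos: [0.4497, -0.0956, 0.2897]
tcp_rot: [-3.135, -0.195, 0.003]
wrist_force: [1.2, -0.1, -0.3]
width: 1.001
grip_force: 0.0
time: 2.1
tool_pos: [0.4612, -0.0464, 0.2117]
tcp_rot: [-3.133, -0.198, 0.016]
wrist_force: [-0.7, -0.4, 0.0]
width: 0.999
grip_force: 0.0
delta [ 0.0087 -0.0037  0.1253] yaw 0.004044643873350948 2.1
```

View pics/k.png

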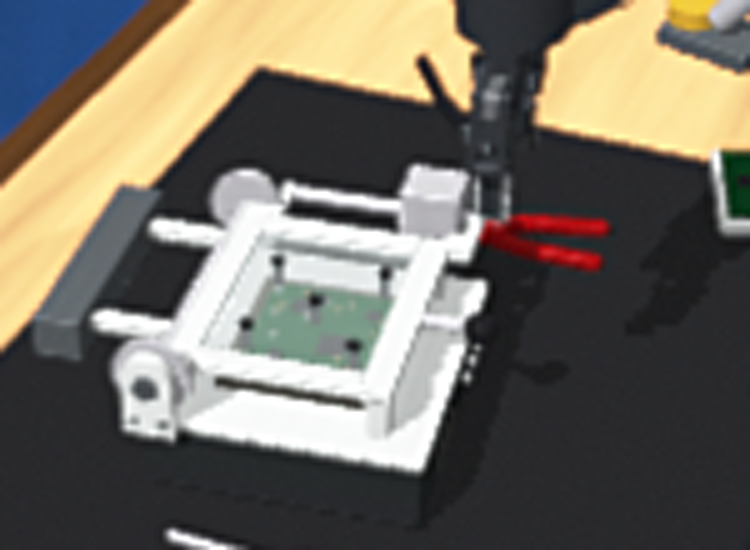

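The gripper hangs in line with the knob. The ball is black on black and hidden, but its stem ends near (450,322), as expected. I'll go down now.

```bash
python3 jog.py '[[0.144, -0.064, 0.64, -0.08], [0, 0, 0.64, 0], [0, 0, 0.56, 0], [0, 0, 0.16, 0], [0, 0, 0, 0]]';python3 -c "
from h import *
go((-.12,0,.0863))"
```

```text
time: 2.78
tool_pos: [0.4741, -0.0433, 0.0926]
tcp_rot: [3.135, 0.198, 0.001]
wrist_force: [0.8, -0.6, 0.1]
width: 1.005
grip_force: 0.0
delta [-0.0058 -0.0026  0.0063] yaw 0.004021918190199689 2.775
```

To row units: -0.006 m is -0.096, 0.006 m is 0.096, -0.004 rad is -0.08.

```bash
python3 jog.py '[[-0.096, -0.04, 0.096, -0.08], [0, 0, 0, 0], [0, 0, 0, 0]]' 1.0 25;python3 -c "
from h import *
go((-.12,0,.0863))"; python3 jog.py '[[0, 0, 0, 0], [0, 0, 0, 0], [0, 0, 0, 0], [0, 0, 0, 0], [0, 0, 0, 0]]' 0.1 25
```

```text
time: 3.15
tool_pos: [0.4676, -0.0409, 0.0864]
tcp_rot: [3.135, 0.206, 0.002]
wrist_force: [0.1, -0.5, 0.0]
width: 1.001
grip_force: 0.0
delta [0.0003 0.0006 0.0001] yaw 0.009087690255846811 3.15
time: 3.78
tool_pos: [0.467, -0.0397, 0.0858]
tcp_rot: [-3.133, -0.204, 0.0]
wrist_force: [-0.8, 6.1, 2.7]
width: 0.275
grip_force: 24.4
```

```bash
python3 jog.py '[[0, -0.0192, -0.064, 0], [0, 0, -0.064, 0], [0, 0, -0.064, 0], [0.008, 0, -0.064, 0], [0.008, 0, -0.064, 0]]'; python3 jog.py '[[0.016, 0, -0.064, 0], [0.016, 0, -0.064, 0], [0.016, 0, -0.064, 0], [0.016, 0, -0.064, 0]]'; python3 jog.py '[[0, 0, 0, 0], [0, 0, 0, 0]]';  python3 jog.py '[[-0.016, 0, 0.064, 0], [-0.016, 0, 0.064, 0], [-0.016, 0, 0.064, 0]]'
```

```text
time: 4.4
tool_pos: [0.4679, -0.0396, 0.1058]
tcp_rot: [-3.135, -0.205, 0.0]
wrist_force: [1.4, 0.6, -3.7]
width: 0.268
grip_force: 24.7
time: 4.9
tool_pos: [0.4702, -0.0393, 0.1211]
tcp_rot: [3.135, 0.206, -0.006]
wrist_force: [-5.4, -1.6, -2.7]
width: 0.271
grip_force: 24.7
time: 5.15
tool_pos: [0.4704, -0.0393, 0.1213]
tcp_rot: [3.135, 0.206, -0.005]
wrist_force: [-4.2, -0.6, -1.2]
width: 0.269
grip_force: 24.8
time: 5.52
tool_pos: [0.4688, -0.0395, 0.1094]
tcp_rot: [-3.135, -0.205, 0.0]
wrist_force: [-2.7, -1.3, -1.4]
width: 0.268
grip_force: 24.8
```

```bash
cat > m.py <<'E'
from h import *
f=[];s=bot.read_state()
w=s["wrist_force"];fx=w[0]*np.cos(A)+w[1]*np.sin(A)
zg=s["tool_pos"][2]+.0187;th=np.arcsin(np.clip((zg-.1045)/.205,-1,1))
xi=(.085-.205*np.cos(th))
p=s["tool_pos"];xf=(p[0]-X)*np.cos(A)+(p[1]-Y)*np.sin(A)
M=-.205*(fx*np.sin(th)+w[2]*np.cos(th))
print("t %.2f th %.3f fx %.1f fy %.1f fz %.1f M %.3f M/cos %.3f xerr(mm) %.1f grip %.0f w %.3f"%(s["time"],th,fx,w[1],w[2],M,M/np.cos(th),1e3*(xf-xi),s["grip_force"],s["width"]))
E
python3 m.py; python3 jog.py '[[-0.008, 0, 0.064, 0], [-0.008, 0, 0.064, 0]]'>/dev/null;python3 m.py;python3 jog.py '[[0.0048, 0, -0.064, 0], [0.0048, 0, -0.064, 0]]'>/dev/null;python3 m.py;python3 jog.py '[[0.0112, 0, -0.064, 0], [0.0112, 0, -0.064, 0]]'>/dev/null;python3 m.py;python3 jog.py '[[0.0112, 0, -0.064, 0], [0.016, 0, -0.064, 0]]'>/dev/null;python3 m.py;python3 jog.py '[[0.016, 0, -0.064, 0], [0.016, 0, -0.064, 0]]'>/dev/null;python3 m.py;python3 jog.py '[[-0.016, 0, 0.064, 0], [-0.016, 0, 0.064, 0]]'>/dev/null;python3 m.py;python3 jog.py '[[-0.016, 0, 0.064, 0], [-0.016, 0, 0.064, 0]]'>/dev/null;python3 m.py;python3 jog.py '[[-0.016, 0, 0.064, 0], [-0.016, 0, 0.064, 0]]'>/dev/null;python3 m.py
```

```text
t 5.53 th 0.115 fx -2.8 fy -1.3 fz -1.4 M 0.347 M/cos 0.349 xerr(mm) -0.4 grip 25 w 0.268
t 5.78 th 0.076 fx -3.7 fy -0.4 fz -1.6 M 0.383 M/cos 0.384 xerr(mm) -0.4 grip 25 w 0.273
t 6.03 th 0.118 fx -2.4 fy -0.4 fz -2.9 M 0.645 M/cos 0.650 xerr(mm) -0.4 grip 25 w 0.274
t 6.28 th 0.158 fx -2.9 fy -0.9 fz -2.3 M 0.555 M/cos 0.562 xerr(mm) -0.4 grip 25 w 0.270
t 6.53 th 0.196 fx -4.0 fy -0.8 fz -2.0 M 0.552 M/cos 0.563 xerr(mm) -0.3 grip 25 w 0.270
t 6.78 th 0.236 fx -3.7 fy 0.4 fz -1.8 M 0.542 M/cos 0.558 xerr(mm) 0.0 grip 25 w 0.271
t 7.03 th 0.197 fx -3.5 fy -0.5 fz -1.5 M 0.446 M/cos 0.454 xerr(mm) 0.2 grip 25 w 0.274
t 7.28 th 0.156 fx -1.3 fy 1.3 fz -1.3 M 0.303 M/cos 0.307 xerr(mm) 0.2 grip 25 w 0.271
t 7.53 th 0.119 fx 2.9 fy 1.6 fz -2.1 M 0.351 M/cos 0.354 xerr(mm) 0.2 grip 25 w 0.275
```

```bash
python3 jog.py '[[-0.008, 0, 0.08, 0], [-0.008, 0, 0.08, 0], [-0.0048, 0, 0.08, 0], [0, 0, 0.08, 0], [0, 0, 0.048, 0]]'>/dev/null;python3 m.py;python3 jog.py '[[0, 0, 0, 0], [0, 0, 0, 0]]'>/dev/null;python3 m.py; python3 -c "
from h import *
go((-.12,0,.0863))"
```

```text
t 8.15 th 0.005 fx 5.1 fy 3.2 fz -0.9 M 0.189 M/cos 0.189 xerr(mm) -0.3 grip 25 w 0.271
t 8.40 th 0.005 fx 4.8 fy 2.6 fz -1.7 M 0.343 M/cos 0.343 xerr(mm) -0.4 grip 25 w 0.274
delta [0.0004 0.0019 0.0005] yaw 0.008456389856755106 8.4
```

To row units: 0.001 m is 0.016, 0.0005 m is 0.008.

```bash
python3 jog.py '[[0, 0.008, 0.016, 0], [0, 0, 0, 0], [0, 0, 0, 0]]'>/dev/null;python3 m.py;python3 jog.py '[[0, 0, 0.0128, 0], [0, 0, 0, 0], [0, 0, 0, 0]]'>/dev/null;python3 m.py
```

```text
t 8.78 th 0.003 fx 2.3 fy 5.1 fz 2.2 M -0.452 M/cos -0.452 xerr(mm) -0.4 grip 25 w 0.270
t 9.15 th 0.002 fx 1.6 fy 4.1 fz 7.0 M -1.438 M/cos -1.438 xerr(mm) -0.4 grip 26 w 0.273
```

```bash
python3 jog.py '[[0, 0, 0, 0], [0, 0, 0, 0], [0, 0, 0, 0]]' 1.0 40 | tail -2; python3 jog.py '[[0, 0, -0.64, 0], [0, 0, -0.72, 0], [0.48, 0.64, 0, 0], [0.48, 0.8, 0, 0], [0, 0.64, 0, 0]]' >/dev/null; python3 jog.py '[[0, 0, 0, 0]]' 0.75; python3 -c "
from h import *
go((-.0556,-.135,.112))"
```

```text
width: 0.892
grip_force: 0.0
time: 10.28
tool_pos: [0.5431, -0.1639, 0.1694]
tcp_rot: [3.135, 0.2, -0.001]
wrist_force: [-0.4, 1.1, -0.0]
width: 0.817
grip_force: 0.0
delta [0.0048 0.0044 0.0573] yaw 0.00562545590370607 10.275
```

To row units: 0.025 m is 0.4, 0.02 m is 0.32, -0.005 rad is -0.1.

```bash
python3 jog.py '[[0.08, 0.072, 0.4, -0.1], [0, 0, 0.32, 0], [0, 0, 0.128, 0], [0, 0, 0, 0], [0, 0, 0, 0]]' ; python3 -c "
from h import *
go((-.0556,-.135,.112))"
```

```text
time: 10.9
tool_pos: [0.549, -0.165, 0.1176]
tcp_rot: [3.134, 0.214, 0.002]
wrist_force: [-0.1, 0.0, 0.1]
width: 0.749
grip_force: 0.0
delta [-0.0009  0.0025  0.0056] yaw 0.014319179542068836 10.9
```

To row units: 0.0055 m is 0.088, 0.0025 m is 0.04, 0.014 rad is 0.28.

```bash
python3 jog.py '[[-0.016, 0.04, 0.088, 0.28], [0, 0, 0, 0]]' >/dev/null; python3 -c "
from h import *
go((-.0556,-.135,.112))
for n,a in (('side',(130,240,250,400)),('top',(115,225,290,440))):
    cv2.imwrite(f'pics/w_{n}.png',cv2.resize(bot.read_camera(n)[a[0]:a[1],a[2]:a[3],::-1],None,fx=5,fy=5,interpolation=cv2.INTER_CUBIC))"
```

```text
delta [ 0.0008 -0.0002 -0.0007] yaw -0.000552518319385048 11.15
```

View pics/w_side.png

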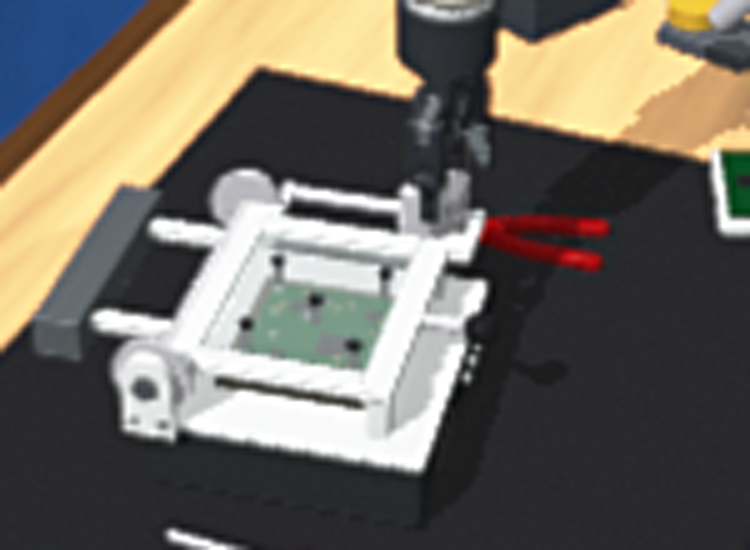

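The near finger stands beside the block at about (428,205), so the block is straddled. Grip it and slide.

To row units: 0.003 m is 0.048.

```bash
python3 jog.py '[[0, 0, 0, 0], [0, 0, 0, 0], [0, 0, 0, 0], [0, 0, 0, 0]]' 0.3 40; python3 jog.py '[[0.048, 0, 0, 0], [0.048, 0, 0, 0], [0.048, 0, 0, 0]]'
```

```text
time: 11.75
tool_pos: [0.5475, -0.1653, 0.112]
tcp_rot: [-3.132, -0.19, 0.001]
wrist_force: [-2.0, 9.0, 6.6]
width: 0.484
grip_force: 42.9
time: 12.12
tool_pos: [0.5534, -0.1645, 0.112]
tcp_rot: [-3.131, -0.191, 0.011]
wrist_force: [-12.6, 6.5, 12.8]
width: 0.482
grip_force: 43.8
```

To row units: -0.001 m is -0.016, 0.006 m is 0.096.

```bash
python3 jog.py '[[0.096, -0.016, -0.008, 0], [0.096, 0, 0, 0], [0.096, 0, 0, 0], [0.096, 0, 0, 0], [0.096, 0, 0, 0]]';python3 jog.py '[[0.096, 0, 0, 0], [0, 0, 0, 0], [0, 0, 0, 0]]'; python3 -c "
from h import *
go((-.0556,-.135,.112))"
```

```text
time: 12.75
tool_pos: [0.5829, -0.1607, 0.112]
tcp_rot: [-3.132, -0.191, 0.012]
wrist_force: [-12.2, 3.0, 10.5]
width: 0.482
grip_force: 43.4
time: 13.12
tool_pos: [0.5897, -0.1598, 0.112]
tcp_rot: [-3.132, -0.191, 0.009]
wrist_force: [-8.7, 3.5, 8.2]
width: 0.479
grip_force: 43.2
delta [-0.0419  0.0028  0.0002] yaw -0.00015441588814181506 13.125
```

To row units: -0.001 m is -0.016.

```bash
python3 jog.py '[[0, 0, -0.016, 0], [0, 0, 0, 0], [0, 0, 0, 0]]' 0.8 25 | tail -2; python3 jog.py '[[0, 0, -0.48, 0], [0, 0, -0.64, 0], [-0.56, -0.72, 0, 0], [-0.56, -0.72, 0, 0], [-0.56, -0.64, 0, 0]]' 1.0 >/dev/null; python3 jog.py '[[0, 0, 0.48, 0], [0, 0, 0, 0]]' >/dev/null; python3 -c "
from h import *
go((-.12,0,.0865))"
```

```text
width: 0.801
grip_force: 0.0
delta [-0.0015 -0.0031  0.0646] yaw 0.0006578545464606816 14.375
```

To row units: 0.03 m is 0.48, 0.025 m is 0.4.

```bash
python3 jog.py '[[-0.024, -0.048, 0.48, 0], [0, 0, 0.4, 0], [0, 0, 0.128, 0], [0, 0, 0, 0], [0, 0, 0, 0]]' >/dev/null; python3 -c "
from h import *
go((-.12,0,.0865))
b=bot.read_camera('top');cv2.imwrite('pics/t2.png',b[...,::-1])"
```

```text
delta [-0.0036 -0.0015  0.0046] yaw -0.00042924269240508794 15.0
```

```bash
python3 jog.py '[[-0.056, -0.04, 0.072, 0], [0, 0, 0, 0], [0, 0, 0, 0]]' 1.0 22 >/dev/null; python3 jog.py '[[0, 0, 0, 0], [0, 0, 0, 0], [0, 0, 0, 0], [0, 0, 0, 0], [0, 0, 0, 0]]' 0.1 22; python3 m.py
```

```text
time: 16.05
tool_pos: [0.4667, -0.0397, 0.0854]
tcp_rot: [-3.135, -0.191, 0.0]
wrist_force: [-0.9, 2.9, 3.1]
width: 0.271
grip_force: 21.5
t 16.05 th -0.002 fx -0.6 fy 2.9 fz 3.1 M -0.634 M/cos -0.634 xerr(mm) -1.2 grip 22 w 0.271
```

```bash
python3 jog.py '[[0.008, -0.0128, -0.064, 0], [0, 0, -0.064, 0], [0, 0, -0.064, 0], [0.0064, 0, -0.064, 0], [0.0064, 0, -0.064, 0]]' >/dev/null; python3 m.py;python3 jog.py '[[0.0112, 0, -0.064, 0], [0.0112, 0, -0.064, 0]]'>/dev/null;python3 m.py;python3 jog.py '[[0.0112, 0, -0.064, 0], [0.016, 0, -0.064, 0]]'>/dev/null;python3 m.py;python3 jog.py '[[0.016, 0, -0.064, 0], [0.016, 0, -0.064, 0]]'>/dev/null;python3 m.py;python3 jog.py '[[0.016, 0, -0.064, 0], [0.016, 0, -0.064, 0]]'>/dev/null;python3 m.py;python3 jog.py '[[-0.016, 0, 0.064, 0], [-0.016, 0, 0.064, 0]]'>/dev/null;python3 m.py;python3 jog.py '[[-0.016, 0, 0.064, 0], [-0.016, 0, 0.064, 0]]'>/dev/null;python3 m.py;python3 jog.py '[[-0.016, 0, 0.064, 0], [-0.0112, 0, 0.064, 0]]'>/dev/null;python3 m.py;python3 jog.py '[[-0.0112, 0, 0.064, 0], [-0.0112, 0, 0.064, 0]]'>/dev/null;python3 m.py
```

```text
t 16.68 th 0.096 fx -1.3 fy -2.4 fz -3.2 M 0.685 M/cos 0.688 xerr(mm) -1.1 grip 22 w 0.275
t 16.93 th 0.135 fx -3.5 fy -5.0 fz -1.2 M 0.336 M/cos 0.339 xerr(mm) -0.9 grip 22 w 0.272
t 17.18 th 0.174 fx -3.8 fy -4.4 fz -0.6 M 0.258 M/cos 0.262 xerr(mm) -0.6 grip 22 w 0.276
t 17.43 th 0.214 fx -4.4 fy -4.5 fz 0.5 M 0.094 M/cos 0.096 xerr(mm) -0.3 grip 22 w 0.273
t 17.68 th 0.254 fx -3.9 fy -4.7 fz -0.4 M 0.282 M/cos 0.291 xerr(mm) -0.0 grip 22 w 0.272
t 17.93 th 0.215 fx -3.6 fy -3.7 fz 1.0 M -0.035 M/cos -0.036 xerr(mm) 0.0 grip 22 w 0.280
t 18.18 th 0.175 fx -3.1 fy -3.7 fz 0.2 M 0.073 M/cos 0.074 xerr(mm) 0.0 grip 22 w 0.271
t 18.43 th 0.135 fx -1.2 fy -4.2 fz 0.7 M -0.107 M/cos -0.107 xerr(mm) 0.0 grip 22 w 0.276
t 18.68 th 0.096 fx 0.6 fy -5.1 fz 0.2 M -0.061 M/cos -0.061 xerr(mm) 0.0 grip 22 w 0.272
```

```bash
python3 jog.py '[[0.0096, 0.0128, -0.08, 0], [0.0112, 0, -0.08, 0], [0.0128, 0, -0.08, 0]]' >/dev/null; python3 m.py;for i in 1; do python3 jog.py '[[0.016, 0, -0.08, 0]]'>/dev/null;python3 m.py;python3 jog.py '[[0.016, 0, -0.08, 0]]'>/dev/null;python3 m.py;python3 jog.py '[[0.0192, 0, -0.08, 0]]'>/dev/null;python3 m.py;python3 jog.py '[[0.0208, 0, -0.08, 0]]'>/dev/null;python3 m.py;python3 jog.py '[[0.0224, 0, -0.08, 0]]'>/dev/null;python3 m.py;python3 jog.py '[[0.024, 0, -0.08, 0]]'>/dev/null;python3 m.py;python3 jog.py '[[0.0256, 0, -0.08, 0]]'>/dev/null;python3 m.py;python3 jog.py '[[0.0288, 0, -0.08, 0]]'>/dev/null;python3 m.py; echo down; python3 jog.py '[[-0.0288, 0, 0.08, 0], [-0.0256, 0, 0.08, 0]]'>/dev/null;python3 m.py;python3 jog.py '[[-0.024, 0, 0.08, 0]]'>/dev/null;python3 m.py;python3 jog.py '[[-0.0224, 0, 0.08, 0]]'>/dev/null;python3 m.py;python3 jog.py '[[-0.0208, 0, 0.08, 0]]'>/dev/null;python3 m.py;python3 jog.py '[[-0.0192, 0, 0.08, 0]]'>/dev/null;python3 m.py;python3 jog.py '[[-0.016, 0, 0.08, 0]]'>/dev/null;python3 m.py;python3 jog.py '[[-0.016, 0, 0.08, 0]]'>/dev/null;python3 m.py;python3 jog.py '[[-0.0128, 0, 0.08, 0]]'>/dev/null;python3 m.py;python3 jog.py '[[-0.0112, 0, 0.08, 0]]'>/dev/null;python3 m.py; done
```

```text
t 19.05 th 0.172 fx 4.2 fy 0.2 fz -1.2 M 0.083 M/cos 0.085 xerr(mm) -0.0 grip 22 w 0.275
t 19.18 th 0.197 fx 4.1 fy 2.3 fz -1.7 M 0.171 M/cos 0.175 xerr(mm) -0.1 grip 22 w 0.272
t 19.30 th 0.222 fx 4.7 fy 2.5 fz -2.9 M 0.367 M/cos 0.377 xerr(mm) -0.1 grip 22 w 0.268
t 19.43 th 0.247 fx 5.9 fy 1.9 fz -2.3 M 0.154 M/cos 0.158 xerr(mm) -0.1 grip 22 w 0.275
t 19.55 th 0.271 fx 5.3 fy 2.6 fz -2.4 M 0.184 M/cos 0.191 xerr(mm) -0.2 grip 22 w 0.271
t 19.68 th 0.296 fx 4.8 fy 2.2 fz -3.3 M 0.364 M/cos 0.381 xerr(mm) -0.4 grip 22 w 0.271
t 19.80 th 0.321 fx 4.8 fy 3.6 fz -1.8 M 0.039 M/cos 0.041 xerr(mm) -0.7 grip 22 w 0.275
t 19.93 th 0.347 fx 3.1 fy 2.5 fz -3.1 M 0.388 M/cos 0.412 xerr(mm) -0.9 grip 22 w 0.278
t 20.05 th 0.372 fx 4.5 fy 2.9 fz -3.1 M 0.248 M/cos 0.266 xerr(mm) -1.1 grip 22 w 0.271
down
t 20.30 th 0.317 fx 3.2 fy 4.1 fz -1.8 M 0.148 M/cos 0.155 xerr(mm) -1.1 grip 22 w 0.273
t 20.43 th 0.290 fx 2.6 fy 5.4 fz -1.4 M 0.121 M/cos 0.126 xerr(mm) -1.1 grip 22 w 0.269
t 20.55 th 0.265 fx 3.2 fy 5.4 fz -0.4 M -0.088 M/cos -0.092 xerr(mm) -1.1 grip 22 w 0.271
t 20.68 th 0.240 fx 2.4 fy 4.5 fz -0.3 M -0.064 M/cos -0.066 xerr(mm) -1.1 grip 22 w 0.272
t 20.80 th 0.215 fx 2.4 fy 4.2 fz 0.2 M -0.142 M/cos -0.146 xerr(mm) -1.0 grip 22 w 0.277
t 20.93 th 0.190 fx 3.5 fy 4.3 fz 0.8 M -0.286 M/cos -0.291 xerr(mm) -1.0 grip 22 w 0.275
t 21.05 th 0.166 fx 3.6 fy 5.2 fz -0.0 M -0.118 M/cos -0.120 xerr(mm) -1.0 grip 22 w 0.268
t 21.18 th 0.141 fx 2.3 fy 4.7 fz 1.0 M -0.260 M/cos -0.263 xerr(mm) -1.1 grip 22 w 0.272
t 21.30 th 0.117 fx 2.4 fy 4.8 fz 0.0 M -0.068 M/cos -0.068 xerr(mm) -1.3 grip 22 w 0.273
```

To row units: 0.005 m is 0.08, 0.004 m is 0.064.

```bash
python3 jog.py '[[-0.0048, -0.0096, 0.08, 0], [-0.0048, 0, 0.08, 0], [0, 0, 0.08, 0], [0, 0, 0.08, 0], [0, 0, 0.064, 0]]'>/dev/null;python3 m.py;python3 jog.py '[[0.0128, 0, 0.016, 0], [0, 0, 0, 0], [0, 0, 0, 0]]'>/dev/null;python3 m.py
```

```text
t 21.93 th -0.001 fx -8.5 fy -0.8 fz 16.2 M -3.326 M/cos -3.326 xerr(mm) -1.0 grip 23 w 0.271
t 22.30 th -0.001 fx -8.9 fy -0.7 fz 8.3 M -1.707 M/cos -1.707 xerr(mm) -1.0 grip 23 w 0.275
```

Shut. Back to the weight, now at fixture x ≈ -0.013.

To row units: -0.001 m is -0.016.

```bash
python3 jog.py '[[0, 0, -0.016, 0], [0, 0, 0, 0], [0, 0, 0, 0]]' 1.0 40 | tail -2; python3 jog.py '[[0, 0, -0.64, 0], [0, 0, -0.72, 0], [0.56, 0.64, 0, 0], [0.56, 0.8, 0, 0], [0.592, 0.72, 0, 0]]' >/dev/null; python3 jog.py '[[0, 0, 0.32, 0], [0, 0, 0, 0]]' 0.75 >/dev/null; python3 -c "
from h import *
go((-.013,-.135,.112))"
```

```text
width: 0.898
grip_force: 0.0
delta [0.0014 0.003  0.0362] yaw -0.0006361547671306367 23.55
```

```bash
python3 jog.py '[[0.024, 0, 0.32, 0], [0, 0, 0.224, 0], [0, 0, 0, 0], [0, 0, 0, 0]]'>/dev/null ; python3 -c "
from h import *
go((-.013,-.135,.112))"; python3 jog.py '[[0, 0, 0, 0], [0, 0, 0, 0], [0, 0, 0, 0], [0, 0, 0, 0]]' 0.3 40; python3 -c "
from h import *
go((-.013,-.135,.112))"
```

```text
delta [-0.0025  0.0023  0.0056] yaw 0.0003399999863161751 24.05
time: 24.55
tool_pos: [0.5933, -0.1594, 0.1186]
tcp_rot: [-3.135, -0.191, -0.002]
wrist_force: [-1.5, 3.9, 5.7]
width: 0.476
grip_force: 42.8
delta [-0.003   0.0028  0.0066] yaw -3.283272092638456e-05 24.55
```

To row units: 0.003 m is 0.048, 0.004 m is 0.064.

```bash
python3 jog.py '[[0.048, 0, 0, 0], [0.048, 0, 0, 0], [0.064, 0, 0, 0], [0, 0, 0, 0], [0, 0, 0, 0]]'; python3 -c "
from h import *
go((-.013,-.135,.112))"
```

```text
time: 25.18
tool_pos: [0.6006, -0.1584, 0.1186]
tcp_rot: [-3.134, -0.191, 0.007]
wrist_force: [-9.7, 4.4, 10.6]
width: 0.481
grip_force: 43.4
delta [-0.0103  0.0028  0.0066] yaw 0.00013785376405642258 25.175
```

```bash
python3 jog.py '[[0.0208, 0, 0, 0], [0, 0, 0, 0]]'>/dev/null; python3 -c "
from h import *
go((-.013,-.135,.112))"; python3 jog.py '[[0, 0, -0.016, 0], [0, 0, 0, 0], [0, 0, 0, 0]]' 0.8 22 | tail -2; python3 jog.py '[[0, 0, -0.48, 0], [0, 0, -0.56, 0], [-0.56, -0.72, 0, 0], [-0.608, -0.72, 0, 0], [-0.64, -0.72, 0, 0]]' 1.0 >/dev/null; python3 jog.py '[[0, 0, 0.48, 0], [0, 0, 0, 0]]' >/dev/null; python3 -c "
from h import *
go((-.12,0,.0865))"
```

```text
delta [-0.0111  0.0029  0.0066] yaw 0.00016570047172848046 25.425
width: 0.797
grip_force: 0.0
delta [-0.0054  0.003   0.065 ] yaw 0.0007559893948884816 26.675
```

To row units: 0.001 m is 0.016, 0.03 m is 0.48.

```bash
python3 jog.py '[[-0.112, 0.016, 0.48, 0], [0, 0, 0.4, 0], [0, 0, 0.16, 0], [0, 0, 0, 0], [0, 0, 0, 0]]' >/dev/null; python3 -c "
from h import *
go((-.12,0,.0865))"
```

```text
delta [-0.002   0.0006  0.003 ] yaw -0.00037613909021003145 27.3
```

To row units: 0.003 m is 0.048, -0.0015 m is -0.024.

```bash
python3 jog.py '[[-0.024, -0.0192, 0.048, 0], [0, 0, 0, 0]]' 1.0 20 >/dev/null; python3 jog.py '[[0, 0, 0, 0], [0, 0, 0, 0], [0, 0, 0, 0], [0, 0, 0, 0], [0, 0, 0, 0]]' 0.1 20 >/dev/null; python3 m.py; python3 jog.py '[[0, 0, -0.08, 0], [0, 0, -0.08, 0], [0, 0, -0.08, 0], [0.0064, 0, -0.08, 0], [0.008, 0, -0.08, 0]]' >/dev/null; python3 m.py;python3 jog.py '[[0.0112, 0, -0.08, 0]]'>/dev/null;python3 m.py;python3 jog.py '[[0.0128, 0, -0.08, 0]]'>/dev/null;python3 m.py;python3 jog.py '[[0.016, 0, -0.08, 0]]'>/dev/null;python3 m.py;python3 jog.py '[[0.016, 0, -0.08, 0]]'>/dev/null;python3 m.py;python3 jog.py '[[0.0192, 0, -0.08, 0]]'>/dev/null;python3 m.py;python3 jog.py '[[0.0208, 0, -0.08, 0]]'>/dev/null;python3 m.py;python3 jog.py '[[0.0224, 0, -0.08, 0]]'>/dev/null;python3 m.py;python3 jog.py '[[0.024, 0, -0.08, 0]]'>/dev/null;python3 m.py
```

```text
t 28.18 th -0.002 fx -0.7 fy -2.7 fz 0.4 M -0.072 M/cos -0.072 xerr(mm) -0.8 grip 20 w 0.276
t 28.80 th 0.123 fx 3.3 fy -2.8 fz -2.3 M 0.389 M/cos 0.392 xerr(mm) -0.8 grip 20 w 0.270
t 28.93 th 0.147 fx 2.0 fy -3.5 fz -1.0 M 0.144 M/cos 0.146 xerr(mm) -0.9 grip 20 w 0.278
t 29.05 th 0.172 fx 2.6 fy -3.0 fz -2.1 M 0.338 M/cos 0.343 xerr(mm) -1.0 grip 20 w 0.270
t 29.18 th 0.196 fx 2.8 fy -3.8 fz -0.2 M -0.078 M/cos -0.079 xerr(mm) -1.1 grip 20 w 0.274
t 29.30 th 0.221 fx 2.6 fy -4.9 fz -2.1 M 0.312 M/cos 0.320 xerr(mm) -1.2 grip 20 w 0.277
t 29.43 th 0.245 fx 2.7 fy -4.2 fz -1.1 M 0.077 M/cos 0.079 xerr(mm) -1.3 grip 20 w 0.275
t 29.55 th 0.270 fx 1.6 fy -5.4 fz -1.8 M 0.274 M/cos 0.284 xerr(mm) -1.4 grip 20 w 0.274
t 29.68 th 0.296 fx 2.2 fy -3.3 fz -1.6 M 0.173 M/cos 0.181 xerr(mm) -1.5 grip 20 w 0.274
t 29.80 th 0.321 fx 2.3 fy -3.9 fz -1.4 M 0.130 M/cos 0.137 xerr(mm) -1.6 grip 20 w 0.275
```

To row units: -0.0077 m is -0.1232, -0.0076 m is -0.1216.

```bash
python3 jog.py '[[0.064, 0.0096, -0.1232, 0], [0.048, 0, -0.1216, 0], [0.0528, 0, -0.12, 0]]'>/dev/null;python3 m.py; python3 jog.py '[[0.0576, 0, -0.1168, 0]]'>/dev/null;python3 m.py;python3 jog.py '[[0.0624, 0, -0.1152, 0]]'>/dev/null;python3 m.py;python3 jog.py '[[0.0672, 0, -0.112, 0]]'>/dev/null;python3 m.py;python3 jog.py '[[0.072, 0, -0.1104, 0]]'>/dev/null;python3 m.py;python3 jog.py '[[0.0768, 0, -0.1072, 0]]'>/dev/null;python3 m.py;python3 jog.py '[[0.08, 0, -0.104, 0]]'>/dev/null;python3 m.py;python3 jog.py '[[0.0848, 0, -0.1008, 0]]'>/dev/null;python3 m.py;echo down;python3 jog.py '[[-0.0848, 0, 0.1008, 0], [-0.08, 0, 0.104, 0]]'>/dev/null;python3 m.py;python3 jog.py '[[-0.0768, 0, 0.1072, 0]]'>/dev/null;python3 m.py;python3 jog.py '[[-0.072, 0, 0.1104, 0]]'>/dev/null;python3 m.py;python3 jog.py '[[-0.0672, 0, 0.112, 0]]'>/dev/null;python3 m.py;python3 jog.py '[[-0.0624, 0, 0.1152, 0]]'>/dev/null;python3 m.py;python3 jog.py '[[-0.0576, 0, 0.1168, 0]]'>/dev/null;python3 m.py;python3 jog.py '[[-0.0528, 0, 0.12, 0]]'>/dev/null;python3 m.py
```

```text
t 30.18 th 0.440 fx -2.6 fy -1.7 fz 0.1 M 0.212 M/cos 0.234 xerr(mm) -1.1 grip 20 w 0.271
t 30.30 th 0.482 fx -2.7 fy -0.1 fz 1.2 M 0.039 M/cos 0.045 xerr(mm) -0.7 grip 20 w 0.276
t 30.43 th 0.522 fx -3.4 fy -0.4 fz 0.5 M 0.260 M/cos 0.301 xerr(mm) -0.5 grip 20 w 0.279
t 30.55 th 0.562 fx -0.6 fy 1.5 fz -0.4 M 0.129 M/cos 0.152 xerr(mm) -0.2 grip 20 w 0.274
t 30.68 th 0.603 fx -1.3 fy 3.4 fz -0.8 M 0.292 M/cos 0.354 xerr(mm) -0.0 grip 20 w 0.275
t 30.80 th 0.643 fx -0.3 fy 3.2 fz -1.1 M 0.215 M/cos 0.269 xerr(mm) 0.0 grip 20 w 0.270
t 30.93 th 0.683 fx -0.9 fy 3.4 fz -1.4 M 0.335 M/cos 0.432 xerr(mm) 0.1 grip 20 w 0.270
t 31.05 th 0.722 fx 1.4 fy 5.6 fz -2.2 M 0.157 M/cos 0.209 xerr(mm) 0.1 grip 20 w 0.268
down
t 31.30 th 0.644 fx 0.3 fy 5.8 fz 0.2 M -0.070 M/cos -0.088 xerr(mm) 0.2 grip 20 w 0.274
t 31.43 th 0.603 fx 0.7 fy 5.7 fz -0.3 M -0.034 M/cos -0.041 xerr(mm) 0.2 grip 20 w 0.276
t 31.55 th 0.562 fx -0.1 fy 4.7 fz 0.3 M -0.043 M/cos -0.051 xerr(mm) 0.2 grip 20 w 0.274
t 31.68 th 0.523 fx -0.4 fy 5.9 fz 1.5 M -0.223 M/cos -0.258 xerr(mm) 0.1 grip 20 w 0.274
t 31.80 th 0.483 fx -0.6 fy 4.7 fz 1.1 M -0.149 M/cos -0.168 xerr(mm) 0.1 grip 20 w 0.275
t 31.93 th 0.443 fx -0.7 fy 4.9 fz 0.8 M -0.090 M/cos -0.100 xerr(mm) 0.2 grip 20 w 0.274
t 32.05 th 0.402 fx -0.0 fy 5.2 fz 0.7 M -0.130 M/cos -0.142 xerr(mm) 0.2 grip 20 w 0.275
```

The manual's scale: shifts go in shares of 62.5 mm and turns go in units of 0.05 rad. Converting my numbers, -0.0075 m is -0.12, -0.0073 m is -0.1168.

```bash
python3 jog.py '[[0.0528, -0.0112, -0.12, 0], [0.0576, 0, -0.1168, 0]]'>/dev/null;python3 m.py;python3 jog.py '[[0.0624, 0, -0.1152, 0]]'>/dev/null;python3 m.py;python3 jog.py '[[0.0672, 0, -0.112, 0]]'>/dev/null;python3 m.py;python3 jog.py '[[0.072, 0, -0.1104, 0]]'>/dev/null;python3 m.py;python3 jog.py '[[0.0768, 0, -0.1072, 0]]'>/dev/null;python3 m.py;python3 jog.py '[[0.08, 0, -0.104, 0]]'>/dev/null;python3 m.py;python3 jog.py '[[0.0848, 0, -0.1008, 0]]'>/dev/null;python3 m.py;echo down;python3 jog.py '[[-0.0848, 0, 0.1008, 0], [-0.08, 0, 0.104, 0]]'>/dev/null;python3 m.py;python3 jog.py '[[-0.0768, 0, 0.1072, 0]]'>/dev/null;python3 m.py;python3 jog.py '[[-0.072, 0, 0.1104, 0]]'>/dev/null;python3 m.py;python3 jog.py '[[-0.0672, 0, 0.112, 0]]'>/dev/null;python3 m.py;python3 jog.py '[[-0.0624, 0, 0.1152, 0]]'>/dev/null;python3 m.py;python3 jog.py '[[-0.0576, 0, 0.1168, 0]]'>/dev/null;python3 m.py;python3 jog.py '[[-0.0528, 0, 0.12, 0]]'>/dev/null;python3 m.py;python3 jog.py '[[-0.048, 0, 0.1216, 0]]'>/dev/null;python3 m.py;python3 jog.py '[[-0.0432, 0, 0.1232, 0]]'>/dev/null;python3 m.py;python3 jog.py '[[-0.0352, 0, 0.1232, 0]]'>/dev/null;python3 m.py
```

```text
t 32.30 th 0.486 fx 0.8 fy 2.1 fz -0.7 M 0.054 M/cos 0.061 xerr(mm) -0.1 grip 20 w 0.273
t 32.42 th 0.527 fx 1.3 fy 2.8 fz -1.1 M 0.061 M/cos 0.071 xerr(mm) -0.1 grip 20 w 0.274
t 32.55 th 0.566 fx 1.3 fy 2.7 fz -1.5 M 0.116 M/cos 0.137 xerr(mm) -0.1 grip 20 w 0.273
t 32.67 th 0.604 fx 0.9 fy 1.7 fz -2.8 M 0.369 M/cos 0.448 xerr(mm) -0.1 grip 20 w 0.275
t 32.80 th 0.643 fx 1.4 fy 0.7 fz -2.3 M 0.207 M/cos 0.259 xerr(mm) -0.2 grip 20 w 0.272
t 32.92 th 0.682 fx 0.7 fy 2.1 fz -1.7 M 0.190 M/cos 0.244 xerr(mm) -0.3 grip 20 w 0.269
t 33.05 th 0.722 fx 1.3 fy 1.7 fz -0.9 M -0.035 M/cos -0.046 xerr(mm) -0.3 grip 20 w 0.277
down
t 33.30 th 0.637 fx 2.6 fy 1.3 fz -0.7 M -0.202 M/cos -0.252 xerr(mm) -0.1 grip 20 w 0.274
t 33.42 th 0.594 fx 3.7 fy 1.3 fz -1.6 M -0.149 M/cos -0.180 xerr(mm) -0.1 grip 20 w 0.273
t 33.55 th 0.555 fx 2.9 fy 0.9 fz -1.4 M -0.074 M/cos -0.087 xerr(mm) -0.1 grip 20 w 0.277
t 33.67 th 0.517 fx 2.7 fy 1.2 fz -1.0 M -0.095 M/cos -0.109 xerr(mm) -0.2 grip 20 w 0.277
t 33.80 th 0.478 fx 1.3 fy -0.5 fz 0.3 M -0.168 M/cos -0.189 xerr(mm) -0.4 grip 20 w 0.276
t 33.92 th 0.438 fx 0.9 fy -0.8 fz 0.0 M -0.086 M/cos -0.095 xerr(mm) -0.5 grip 20 w 0.276
t 34.05 th 0.398 fx 0.4 fy -1.0 fz 0.8 M -0.194 M/cos -0.211 xerr(mm) -0.5 grip 20 w 0.273
t 34.17 th 0.357 fx -1.2 fy -3.0 fz 0.8 M -0.066 M/cos -0.070 xerr(mm) -0.5 grip 20 w 0.271
t 34.30 th 0.317 fx -0.3 fy -3.6 fz 1.2 M -0.220 M/cos -0.232 xerr(mm) -0.5 grip 20 w 0.275
t 34.42 th 0.278 fx -2.1 fy -4.5 fz 1.4 M -0.156 M/cos -0.162 xerr(mm) -0.4 grip 20 w 0.277
```

To row units: -0.0117 m is -0.1872, -0.0115 m is -0.184.

```bash
python3 jog.py '[[0.0592, 0.0064, -0.1872, 0], [0.0704, 0, -0.184, 0], [0.0816, 0, -0.1792, 0], [0.0928, 0, -0.1744, 0], [0.1024, 0, -0.168, 0]]' >/dev/null;python3 m.py; python3 jog.py '[[0.112, 0, -0.1616, 0], [0.1216, 0, -0.1536, 0], [0.1312, 0, -0.1472, 0], [0.0576, 0, -0.0592, 0], [0, 0, 0, 0]]'>/dev/null;python3 m.py; python3 jog.py '[[0, 0, 0, 0], [0, 0, 0, 0]]'>/dev/null;python3 m.py
```

```text
t 35.05 th 0.588 fx -0.4 fy -0.6 fz -1.4 M 0.279 M/cos 0.335 xerr(mm) -0.0 grip 20 w 0.273
t 35.67 th 0.789 fx 0.0 fy 3.8 fz -0.6 M 0.092 M/cos 0.131 xerr(mm) -0.1 grip 20 w 0.271
t 35.92 th 0.784 fx 0.9 fy 3.9 fz -2.0 M 0.166 M/cos 0.235 xerr(mm) -0.2 grip 20 w 0.276
```

To row units: -0.0006 m is -0.0096, -0.0005 m is -0.008.

```bash
python3 jog.py '[[-0.008, -0.0096, 0.008, 0], [0, 0, 0, 0]]'>/dev/null;python3 m.py;  python3 jog.py '[[0, 0, 0, 0]]' 0.34;  python3 -c "
from h import *
b=[bot.read_camera('side')];cv2.imwrite('pics/r1.png',b[0][...,::-1])"; python3 jog.py '[[0, 0, 0, 0], [0, 0, 0, 0]]' 0.7;  python3 -c "
from h import *
b=bot.read_camera('side');a=cv2.imread('pics/r1.png')[...,::-1];cv2.imwrite('pics/r2.png',np.vstack([cv2.resize(q[110:240,250:400,::-1],(450,390)[:2],interpolation=cv2.INTER_CUBIC)[:300] for q in(a,b)]))
d=np.abs(a.astype(int)-b)[...].max(2)>40;print(np.argwhere(d).min(0),np.argwhere(d).max(0),d.sum())"
```

```text
t 36.17 th 0.782 fx 3.4 fy 2.9 fz -2.3 M -0.156 M/cos -0.220 xerr(mm) -0.2 grip 20 w 0.273
time: 36.3
tool_pos: [0.5265, -0.0324, 0.2307]
tcp_rot: [3.134, 0.191, -0.001]
wrist_force: [0.2, -0.8, -0.6]
width: 0.339
grip_force: 0.0
time: 36.6
tool_pos: [0.5268, -0.032, 0.2308]
tcp_rot: [3.135, 0.191, 0.0]
wrist_force: [0.8, -0.1, 0.4]
width: 0.703
grip_force: 0.0
[ 13 320] [182 592] 131
```

View pics/r2.png

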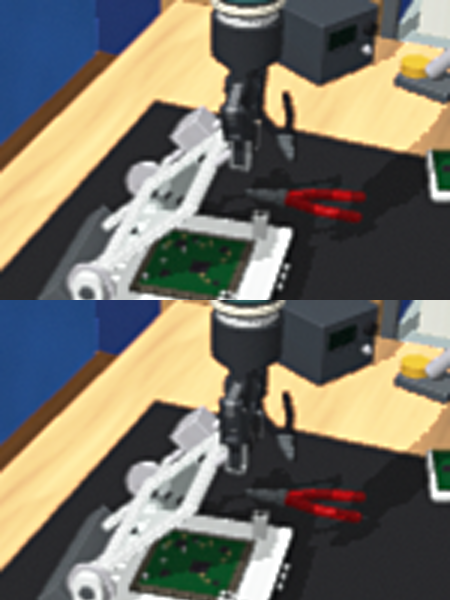

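Both frames show the gate standing at the same angle (front edge near (225,150) in the upper frame, the same spot in the lower) with the fingers open. I'll retreat straight up.

To row units: -0.04 m is -0.64, -0.03 m is -0.48.

```bash
python3 jog.py '[[0, 0, 0, 0], [0, 0, -0.32, 0], [0, 0, -0.48, 0], [0, 0, -0.64, 0], [0, 0, -0.64, 0]]' 1.0; python3 jog.py '[[-0.8, 0, 0, 0], [-0.64, 0, 0, 0], [0, 0, 0, 0], [0, 0, 0, 0], [0, 0, 0, 0]]';python3 -c "
from h import *
b=bot.read_camera('side');a=cv2.imread('pics/r1.png')[...,::-1]
d=(np.abs(a.astype(int)-b).max(2)>40)[150:215,260:322];print(d.sum())
cv2.imwrite('pics/r3.png',cv2.resize(b[110:240,250:400,::-1],None,fx=4,fy=4))"
```

```text
time: 37.28
tool_pos: [0.5268, -0.0317, 0.3634]
tcp_rot: [3.136, 0.191, 0.002]
wrist_force: [1.3, -0.2, 0.6]
width: 1.0
grip_force: 0.0
time: 37.9
tool_pos: [0.4382, -0.0426, 0.3608]
tcp_rot: [3.136, 0.192, 0.001]
wrist_force: [0.4, -1.1, -0.5]
width: 1.001
grip_force: 0.0
0
```

View pics/r3.png

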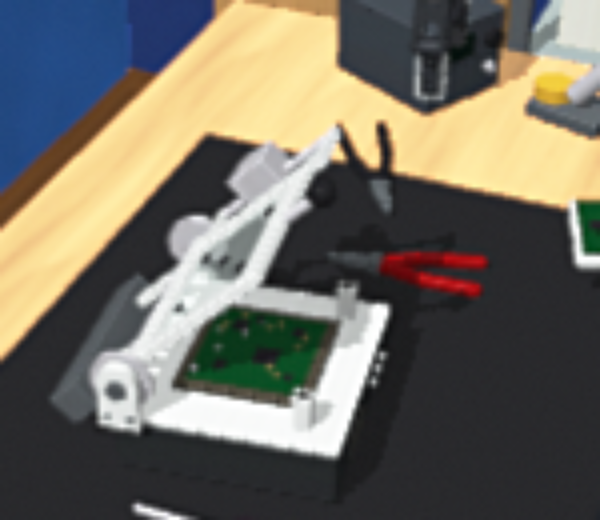

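The gate stands alone at about 45°, with the knob at (322,190) and the gripper clear. Nothing in that image region has changed since release.

```bash
python3 jog.py '[[0, 0, 0, 0], [0, 0, 0, 0], [0, 0, 0, 0], [0, 0, 0, 0], [0, 0, 0, 0]]' >/dev/null; python3 -c "
from h import *
b=bot.read_camera('side');a=cv2.imread('pics/r1.png')[...,::-1]
print((np.abs(a.astype(int)-b).max(2)>40)[150:215,260:322].sum())
print(bot.finish_job())"
```

```text
0
the job is handed in; nothing more can be done
None
```

I slid the balance weight about 51 mm towards the hinge; the gate now stands by itself at about 45°, unmoved in the camera for about 2 s after I let go, and the job is handed in at about 39 s.

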